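# Fit the turning handle back on the tea mill

### The arm

A 7-joint arm with a two-finger parallel gripper is mounted at the origin on the work surface. World frame = base frame: x ahead of the robot, y to its left, z up, the work surface at z = 0. Lengths are in m, angles in rad, forces in N, time in s.
With the tool pointing down it reaches from about 0.4 to 0.85 m from the base axis. Payload 4.5 kg.
Tool frame: the origin (TCP) lies at the very end of the fingers, on their centre line; the grasp point (between the pads) lies 19 mm behind it (r.grip_depth is the distance from the TCP to the grasp point, in m); z points along the fingers, x is the direction in which the jaws open and shut, and the axes are right-handed (so a half turn about z gives the same grasp; the last joint's range is limited). The gripper opens to 88 mm and grips with 3 to 60 N. Pads are 18 mm wide; open, the fingers measure 123 mm over their backs; the gripper's body (75 mm by 187 mm) begins 45 mm behind the grasp point.
Start: joints at [-1.194, 0.689, -0.195, 1.565, 0.157, 0.902, -0.215], TCP at [0.21, 0.589, 0.239] pointing down, gripper open.
Joint ranges: [-3.01, 3.01], [-0.46, 2.08], [-1.47, 1.51], [0.13, 2.56], [-1, 4.14], [0.04, 2.09], [-2.66, 2.66]. Speed limits (rad/s): [2.57, 2.57, 3.14, 3.14, 3.14, 3.14, 3.14].

### API

Orientations are given as a unit quaternion [x, y, z, w].
In Python, from plant import r gives the robot as it stands. The module is installed in compiled form; this text tells all that it offers.
- The arm moves only by the shell command python3 -m jog 'ROWS' [FORCE]. ROWS is JSON, a list of rows, each a list of 5 numbers: the shift along the tool's x, y, z in units of 1 m (1.0 is 1 m), then the turn about the tool's z in units of 360 degrees (1.0 is 360 degrees), then the closure, from 0 (fully open) to 1 (shut). In form: [[dx, dy, dz, yaw, fingers], ...]. A call has 1 to 20 rows; each row shifts and turns the commanded pose from where the row before left it, along the tool's axes as they then stand; what a row does not reach is not made up. A row lasts 1/10 s, in which the tool goes at most 50 mm and 8.59 degrees, less where a joint would pass 70% of its speed; a pose out of reach is approached as far as the arm can. A call with a number of a shift or a turn outside -1 to 1 is refused whole. A call with a gripper value outside its range is refused whole. The fingers move at their own pace and stop on an object; FORCE is the grip in N (left out, the last holds). Time passes only in rows, so rows that do not move let the fingers close. It gives the time, the measured TCP pose, the force and the opening at its end, in the units of the state.
- r.get_state(): the state, without advancing time (a new reading comes with each control period).
- r.snapshot(name): name is "side" or "top"; returns the picture (420x560x3 uint8, red, green, blue); there is no depth.
- r.get_calibration(name): a dict with "mtx" (3x3 intrinsics, pixels), "dist" ([k1, k2, p1, p2, k3] as OpenCV has them; the pictures are not rectified), "R" (3x3) and "t" (3): a world point X has camera coordinates R X + t. Camera axes: x right, y down, z forward; pixel columns grow to the right and rows downward; lengths in m; the calibration is good to about 2 mm. A picture is of the moment at which its call begins. get_calibration takes no time and is no camera call.
- r.finish_job(): hands the job in, once; it reports no verdict.
Trained networks look in the newest picture that a camera, given by its name, has taken for a name from the list of things; names that differ only in an ending like _2 or _b are one class to them, and where a whole thing is asked for, a point or a joint stands for the part that bears it (a point fixed in the world has none). Each returns a list of dicts, best first, with "score" (0 to 1); they miss things now and then, are a little off and sometimes report something else, mostly with a low value. They report only what shows in the picture. A call takes as long as a camera call. They do not tell look-alikes from the thing itself.
- r.cut_out(thing, camera): "pixels" (420x560 bool, what is visible of it) and "rect" ([left, top, right, bottom] in pixels, round what is visible of it).
The state is a dict: "clock": time; "q": joint angles; "qd": joint speeds; "joint_torque": joint torques, N m; "tool_pos": TCP position; "eef_rot": TCP orientation; "contact_force": force on the tool from outside, world axes, zero at the start; "moment": the same for the moment, N m; "opening": opening from 0.0 (shut) to 1.0 (fully open).
Only numpy, scipy, OpenCV 4.12 (cv2) and the standard library are available. Lean on these libraries where they do the work, as an engineer would, in place of code of your own. Each camera call takes 0.05 s, during which the arm holds its last target.

### The job

Put the loose turning handle back on the tea mill. It lies on its side: first stand it upright on the table with the open socket end down and let go of it, then take it again from above, set it over the mill's spindle and, pressing lightly, turn it slowly until the square socket drops fully home and sits flush on the steel collar; then let go. Leave the teapot, the tin and the cup where they are.

Things in the scene. Friction and masses are not known exactly. Their poses are not given: they have to be found in the camera images.
- handle: The mill's loose turning handle: straight bar, 48 x 48 mm square, 110 mm long, 0.32 kg. Origin at its middle on its long axis. Its x axis runs from the open steel socket end (-55 mm) to the closed wooden end (+55 mm, the last 6 mm only 40 mm square); y, z are square to its sides. Starts lying, axis level at 24 mm, x within 35 degrees of world +y. Standing, origin at 55 mm.
- handle_mouth (a point): Centre of the handle's socket mouth, the middle of its open end face; axes as the handle's. The socket is a square hole 20 mm wide and 42 mm deep along the handle's axis, its sides parallel to the handle's outer sides.
- mill: Hand tea mill, fixed to the table: upright white ceramic drum of 108 mm diameter on a wooden foot (124 mm diameter), a wooden rim disc of 120 mm diameter at 78 to 88 mm height, and above it a steel collar of 68 mm diameter with a flat top at 100 mm. Origin at the centre of its underside, z up.
- mill_collar (a point): Centre of the flat top of the mill's collar, on the spindle axis, 100 mm above the table. The handle's mouth rests here when fully home; unturned, the handle rests on the spindle's square shoulder, 22 mm short of home. Caught at the edge of its fit it may bind part way down; letting go and gripping again frees it. Axes as the mill's.
- spindle_tip (a point): Tip of the upright spindle, 36 mm over the collar. Upwards: 17 mm square for 22 mm, round pilot 18.6 mm wide for 7 mm (enters the socket at any angle, centring it), cone to 8 mm wide for 7 mm. The square may stand at any angle, NOT reported; the fit repeats every 90 degrees, catching within 5 to 10. Greased (friction about 0.12); the spindle turns only above 0.2 N m. Axes as the mill's.
- teapot: Brown clay teapot standing on the table, body 96 mm in diameter, 85 mm high with its lid knob, spout and handle along y, about 155 mm from tip to tip. Origin at the centre of its underside. Leave alone.
- tin: Drinks tin, 66 mm in diameter, 95 mm high, standing. Origin at the centre of its underside. Leave alone.
- cup: White tea cup, 64 mm in diameter, 42 mm high, standing between the mill's and the handle's places. Origin at the centre of its underside. Leave alone.
Not all that is in view belongs to the job. Of the things that look like the handle, take the one that is farthest to the robot's left at the start.

How it is judged:
By the outcome, as a careful person would: the job done as asked, in the order asked, and still so for the second after the job is handed in, with the robot touching nothing.
It also fails if it takes over 72 s, if anything falls off the work surface, if the arm or the gripper's body presses on something with over 40 N, if the wrist force passes 120 N, or if a joint passes its speed limit or range.

## Working session

There is one attempt and no reset: what is moved stays moved. The work goes in short steps, Python scripts to look and compute and a shell command to move; the robot and the scene stay as the last step left them, time stands still between calls to the robot, and variables do not carry over. Pictures are saved under pics/ and viewed, and the job is handed in when it is done.

```bash
mkdir -p pics
python3 - <<'E'
from plant import r
import cv2, json
s=r.get_state()
for k,v in s.items(): print(k,v)
for n in("side","top"):
    im=r.snapshot(n); cv2.imwrite(f"pics/{n}0.png",im[:,:,::-1])
    c=r.get_calibration(n); print(n,c)
    for t in("handle","mill","cup","teapot","tin"):
        print(n,t,[(round(d["score"],2),[int(x) for x in d["rect"]]) for d in r.cut_out(t,n)])
E
```

```text
clock 0.0
q [-1.19422624  0.68998397 -0.19453915  1.56631906  0.15730933  0.90247523
 -0.21513433]
qd [ 0.00082315 -0.00050338 -0.0010146   0.00084916  0.00030609 -0.00035036
  0.00148069]
joint_torque [-5.22423397e-05 -5.27546918e+01 -1.26714941e+00 -1.53422499e+01
 -5.27144352e-02  6.36097175e-03  1.53884826e-04]
tool_pos [0.20988861 0.5880521  0.23791732]
eef_rot [ 8.17321307e-01  5.76181464e-01 -6.96838933e-04  5.62919171e-04]
contact_force [-0.02805373 -0.98817804  0.19837096]
moment [ 0.03106782  0.00976755 -0.01895798]
opening 1.0031033600888724
side {'mtx': array([[474.69101641,   0.        , 284.1913213 ],
       [  0.        , 474.69101641, 206.27977817],
       [  0.        ,   0.        ,   1.        ]]), 'dist': array([-0.08981157,  0.        ,  0.        ,  0.        ,  0.        ]), 'R': array([[-0.69404713, -0.71983699, -0.01154536],
       [-0.38050702,  0.38039393, -0.84292044],
       [ 0.61115709, -0.58063342, -0.53791434]]), 't': array([0.39040027, 0.32443249, 0.59127605])}
side handle [(0.84, [234, 241, 272, 297]), (0.75, [147, 303, 228, 356]), (0.61, [283, 312,
[... 158 characters left out ...]
: array([[441.27747512,   0.        , 276.61027999],
       [  0.        , 441.27747512, 210.0734691 ],
       [  0.        ,   0.        ,   1.        ]]), 'dist': array([-0.10748759,  0.        ,  0.        ,  0.        ,  0.        ]), 'R': array([[-0.00909485, -0.99994131,  0.00588798],
       [-0.98180281,  0.00781261, -0.18974247],
       [ 0.18968533, -0.00750652, -0.98181624]]), 't': array([0.00378616, 0.59368562, 0.94847674])}
top handle [(0.71, [222, 204, 270, 244]), (0.65, [143, 223, 197, 259]), (0.55, [190, 288, 231, 338])]
top mill [(0.72, [321, 227, 379, 285])]
top cup [(0.74, [257, 264, 281, 288])]
top teapot [(0.8, [280, 134, 346, 174])]
top tin [(0.56, [203, 129, 232, 162])]
```

View pics/side0.png

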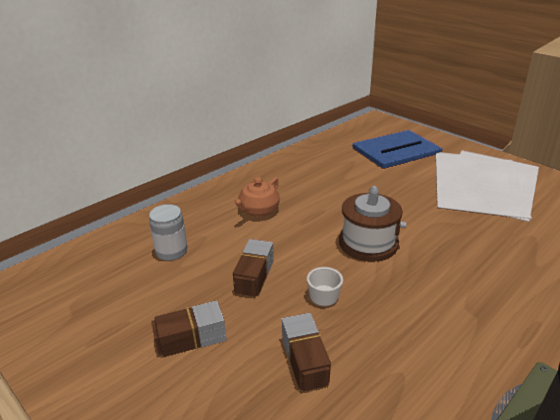

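View pics/top0.png

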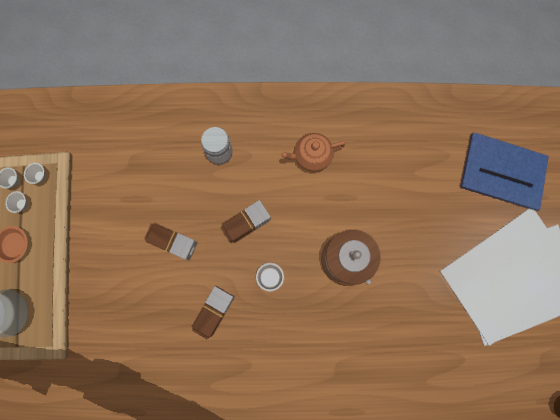

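The top view shows three handle-like objects, at about (171,241), (246,222) and (212,312). World +y runs to the left in this picture, so the leftmost one, (171,241), is the handle. Its wooden end also points to +y, as described. Next I fit poses and check an enlarged crop.

```bash
cat > h.py <<'E'
from plant import r
import numpy as np, cv2
from scipy.optimize import minimize
from scipy.spatial.transform import Rotation as Ro
def proj(P,c):
    return cv2.projectPoints(np.asarray(P,float).reshape(-1,1,3),cv2.Rodrigues(c["R"])[0],c["t"],c["mtx"],np.array(c["dist"]))[0].reshape(-1,2)
def ray(uv,c):
    n=cv2.undistortPoints(np.array(uv,float).reshape(-1,1,2),c["mtx"],np.array(c["dist"])).reshape(-1,2)
    d=np.c_[n,np.ones(len(n))]@c["R"]; return -c["R"].T@c["t"],d
def onz(uv,c,z):
    o,d=ray(uv,c); return o+d*((z-o[2])/d[:,2])[:,None]
def hullmask(P,c,S=4):
    m=np.zeros((420*S,560*S),np.uint8); p=proj(P,c)
    h=cv2.convexHull(np.round((p+.5)*S).astype(np.int32)); cv2.fillConvexPoly(m,h,1)
    return cv2.resize(m.astype(np.float32),(560,420),interpolation=cv2.INTER_AREA)
def iou(a,b): return np.minimum(a,b).sum()/np.maximum(a,b).sum()
def fit(model,x0,masks,step):
    C={n:r.get_calibration(n) for n in masks}
    f=lambda x:-sum(iou(hullmask(model(x),C[n]),masks[n].astype(np.float32)) for n in masks)/len(masks)
    s=np.vstack([x0]+[np.array(x0)+np.eye(len(x0))[i]*step[i] for i in range(len(x0))])
    q=minimize(f,x0,method="Nelder-Mead",options=dict(initial_simplex=s,xatol=1e-4,fatol=1e-4)); return q.x,-q.fun
B=np.array([[a,b,c] for a in(-.055,.055) for b in(-.024,.024) for c in(-.024,.024)])
def lying(x):
    return B@Ro.from_euler("z",x[2]).as_matrix().T+[x[0],x[1],.024]
E
python3 - <<'E'
from h import *
ct=r.get_calibration("top");cs=r.get_calibration("side")
im={n:r.snapshot(n) for n in("top","side")}
def near(n,t,uv):
    L=r.cut_out(t,n); L=[d for d in L if np.hypot((d["rect"][0]+d["rect"][2])/2-uv[0],(d["rect"][1]+d["rect"][3])/2-uv[1])<25]
    return L[0]["pixels"] if L else None
mt=near("top","handle",(171,241)); 
c0=onz([[171,241]],ct,.024)[0]; ps=proj([c0],cs)[0]; print("init",c0,"side px",ps)
ms=near("side","handle",ps)
for nm,m in(("both",{"top":mt,"side":ms}),("top",{"top":mt}),("side",{"side":ms})):
    print(nm,fit(lying,[c0[0],c0[1],np.radians(60)],m,[.01,.01,.2]))
for px in([246,222],[212,312],[270,277]): print(px,onz([px],ct,.024)[0])
# mill: circles
def cyl(x):
    a=np.linspace(0,2*np.pi,40); P=[]
    for R,z in((.062,0),(.062,.010),(.06,.078),(.06,.088),(.034,.1)): P+= [np.c_[x[0]+R*np.cos(a),x[1]+R*np.sin(a),0*a+z]]
    return np.vstack(P)
print("tip on z .136",onz([[356,254]],ct,.136), onz([[354,256]],ct,.1))
m={n:r.cut_out("mill",n)[0]["pixels"] for n in im}
c0=onz([[354,256]],ct,.1)[0]
print(fit(cyl,[c0[0],c0[1]],m,[.01,.01]))
big=cv2.resize(im["top"][180:350,130:400],None,fx=2.9,fy=2.9,interpolation=cv2.INTER_CUBIC); cv2.imwrite("pics/top_crop.png",big[:,:,::-1])
E
```

```text
init [0.52846093 0.24571373 0.024     ] side px [189.06344733 328.08818595]
both (array([0.52841435, 0.24631741, 1.16587074]), np.float64(0.9312611818313599))
top (array([0.52808653, 0.24544849, 1.16945905]), np.float64(0.9192249178886414))
side (array([0.52853594, 0.24633201, 1.15553483]), np.float64(0.9433030486106873))
[246, 222] [0.57216014 0.0704213  0.024     ]
[212, 312] [0.36564369 0.1472245  0.024     ]
[270, 277] [0.44391136 0.01504382 0.024     ]
tip on z .136 [[ 0.48460546 -0.16395859  0.136     ]] [[ 0.48359561 -0.16621073  0.1       ]]
(array([ 0.48503398, -0.16775904]), np.float64(0.9309282302856445))
```

View pics/top_crop.png

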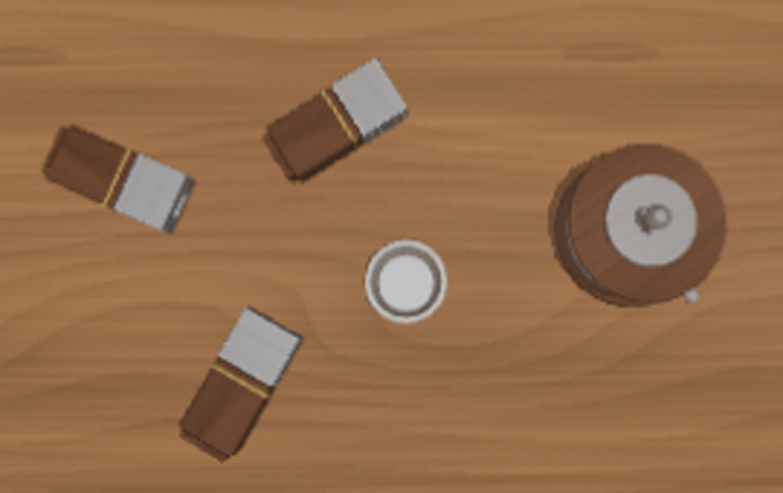

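The crop shows three candidates: left (118,178), centre (337,120) and bottom (240,385). The left one, at top-view px (171,241) and y = 0.246, has the largest y. Its socket hole is visible facing the mill, and its yaw of 67° is within 35° of +y, so this is the handle. The mill is at (0.485, -0.167). I'll rotate the tool first.

```bash
python3 -m jog '[[0,0,0,0.0236,0],[0,0,0,0.0236,0],[0,0,0,0.0236,0],[0,0,0,0.0236,0],[0,0,0,0.0236,0],[0,0,0,0.0236,0],[0,0,0,0.0236,0],[0,0,0,0.0236,0],[0,0,0,0.0236,0],[0,0,0,0.0236,0],[0,0,0,0.0236,0],[0,0,0,0,0]]' 8
cat >> h.py <<'E'
def to(x=None,y=None,z=None,phi=None):
    s=r.get_state(); R=Ro.from_quat(s["eef_rot"]).as_matrix(); p=s["tool_pos"]
    ph=np.degrees(np.arctan2(R[1,0],R[0,0]))
    T=np.array([p[i] if v is None else v for i,v in enumerate((x,y,z))])
    print("t",round(s["clock"],2),"p",p.round(4),"phi",ph.round(2),"tilt",R[:,2].round(4),"q",s["q"].round(2),"F",s["contact_force"].round(1),"M",s["moment"].round(2),"op",round(s["opening"],3))
    print("tool shift",(R.T@(T-p)).round(4), "" if phi is None else ("yaw units",round(-(((phi-ph)+180)%360-180)/360,4)))
E
python3 -c "
from h import *
to(.5426,.2794,.2,-23.2)"
```

```text
clock: 2.1
tool_pos: [0.2098, 0.5888, 0.2387]
eef_rot: [0.98, -0.2, 0.0, 0.0]
contact_force: [0.0, 0.7, 0.4]
opening: 0.997
t 2.1 p [0.2098 0.5888 0.2387] phi -23.1 tilt [ 4.e-04 -2.e-04 -1.e+00] q [-1.46  0.7   0.28  1.58 -0.23  0.89 -1.49] F [0.  0.7 0.4] M [-0.08  0.11 -0.01] op 0.997
tool shift [0.4275 0.154  0.0389] ('yaw units', np.float64(0.0003))
```

```bash
python3 -m jog '[[0.03,0.0108,0,0,0],[0.04,0.0144,0,0,0],[0.04,0.0144,0,0,0],[0.04,0.0144,0,0,0],[0.04,0.0144,0,0,0],[0.04,0.0144,0,0,0],[0.04,0.0144,0,0,0],[0.04,0.0144,0,0,0],[0.04,0.0144,0.01,0,0],[0.04,0.0144,0.02,0,0],[0.0275,0.01,0.02,0,0],[0.01,0.0036,0.02,0,0],[0,0,0.02,0,0],[0,0,0.02,0,0],[0,0,0,0,0],[0,0,0,0,0]]'
python3 -c "
from h import *
to(.5426,.2794,.006,-23.2)
for n in('top','side'): cv2.imwrite(f'pics/a_{n}.png',r.snapshot(n)[150:400,80:360][:,:,::-1].repeat(2,0).repeat(2,1))"
```

```text
clock: 3.7
tool_pos: [0.5429, 0.2795, 0.1289]
eef_rot: [0.98, -0.199, -0.0, -0.0]
contact_force: [0.3, -0.2, 0.5]
opening: 0.999
t 3.7 p [0.5429 0.2795 0.1289] phi -22.97 tilt [-2.e-04  3.e-04 -1.e+00] q [-0.64  0.82  0.17  1.72 -0.21  0.62 -0.76] F [ 0.3 -0.2  0.5] M [-0.07  0.11 -0.01] op 0.999
tool shift [-0.0002  0.0002  0.1229] ('yaw units', np.float64(0.0006))
```

```bash
python3 -m jog '[[0,0,0.02,0.0006,0],[0,0,0.025,0,0],[0,0,0.025,0,0],[0,0,0.02,0,0],[0,0,0.015,0,0],[0,0,0.01,0,0],[0,0,0.008,0,0],[0,0,0,0,0],[0,0,0,0,0]]'
python3 -c "
from h import *
to(.5426,.2794,.006,-23.2)
for n in('top','side'): cv2.imwrite(f'pics/b_{n}.png',r.snapshot(n)[150:400,80:360][:,:,::-1].repeat(2,0).repeat(2,1))"
```

```text
clock: 4.7
tool_pos: [0.5433, 0.2795, 0.0063]
eef_rot: [0.979, -0.202, 0.0, -0.0]
contact_force: [0.6, -0.0, -0.1]
opening: 0.999
t 4.7 p [0.5433 0.2795 0.0063] phi -23.31 tilt [ 9.e-04  5.e-04 -1.e+00] q [-0.61  1.01  0.11  1.74 -0.24  0.4  -0.74] F [ 0.6 -0.  -0.1] M [-0.02  0.09 -0.03] op 0.999
tool shift [-0.0006  0.0004  0.0003] ('yaw units', np.float64(-0.0003))
```

View pics/b_side.png

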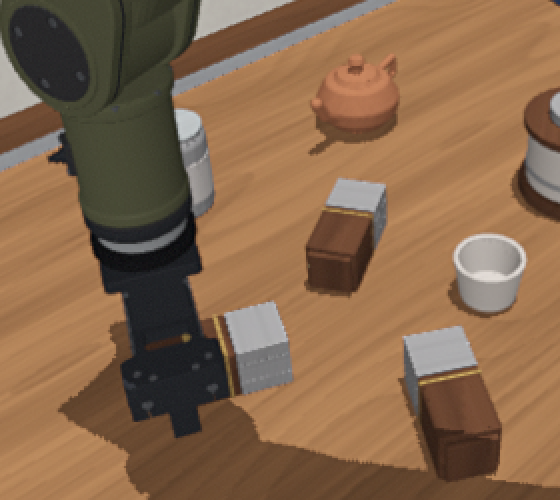

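View pics/b_top.png

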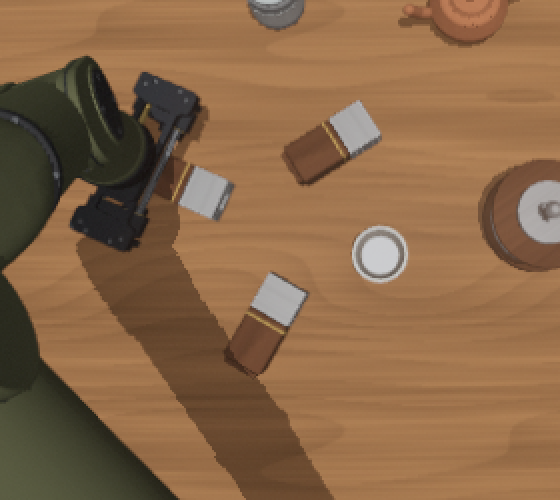

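The jaws straddle the wooden end, side view crop about (170,370). I'll close lightly so the handle can swing in the pads.

```bash
python3 -m jog '[[0,0,0,0,1],[0,0,0,0,1],[0,0,0,0,1],[0,0,0,0,1],[0,0,0,0,1],[0,0,0,0,1],[0,0,0,0,1],[0,0,0,0,1]]' 7
python3 -m jog '[[0,0,-0.005,0,1],[0,0,-0.005,0,1],[0,0,-0.008,0,1],[0,0,-0.008,0,1],[0,0,-0.008,0,1],[0,0,0,0,1],[0,0,0,0,1]]' 7
python3 -c "
from h import *
to(.5426,.2794,.006,-23.2)
for n in('top','side'): cv2.imwrite(f'pics/c_{n}.png',r.snapshot(n)[150:400,80:360][:,:,::-1].repeat(2,0).repeat(2,1))"
```

```text
clock: 5.6
tool_pos: [0.5429, 0.2793, 0.0057]
eef_rot: [0.979, -0.202, 0.0, -0.0]
contact_force: [-0.2, 0.2, 0.9]
opening: 0.544
clock: 6.3
tool_pos: [0.544, 0.2803, 0.0406]
eef_rot: [0.979, -0.202, 0.001, -0.001]
contact_force: [1.5, 1.3, 1.1]
opening: 0.54
t 6.3 p [0.544  0.2803 0.0406] phi -23.29 tilt [ 0.0026  0.0019 -1.    ] q [-0.62  0.95  0.13  1.74 -0.23  0.46 -0.74] F [1.5 1.3 1.1] M [ 0.24 -0.1   0.02] op 0.54
tool shift [-0.001   0.0015  0.0346] ('yaw units', np.float64(-0.0002))
```

View pics/c_side.png

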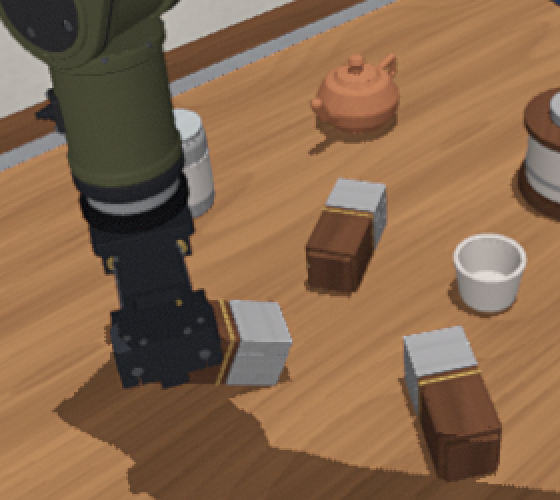

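```bash
python3 -m jog '[[0,0,-0.005,0,1],[0,0,-0.008,0,1],[0,0,-0.008,0,1],[0,0,-0.008,0,1],[0,0,-0.004,0,1],[0,0,0,0,1],[0,0,0,0,1]]' 7
python3 -c "
from h import *
to(.5426,.2794,.006,-23.2)
for n in('top','side'): cv2.imwrite(f'pics/d_{n}.png',r.snapshot(n)[150:400,80:360][:,:,::-1].repeat(2,0).repeat(2,1))"
```

```text
clock: 7.1
tool_pos: [0.5437, 0.2802, 0.0736]
eef_rot: [0.979, -0.202, 0.001, -0.001]
contact_force: [0.8, 0.8, 3.9]
opening: 0.541
t 7.1 p [0.5437 0.2802 0.0736] phi -23.29 tilt [ 0.002   0.0017 -1.    ] q [-0.63  0.9   0.14  1.74 -0.23  0.52 -0.75] F [0.8 0.8 3.9] M [ 0.25  0.04 -0.  ] op 0.541
tool shift [-0.0008  0.0014  0.0676] ('yaw units', np.float64(-0.0003))
```

View pics/d_side.png

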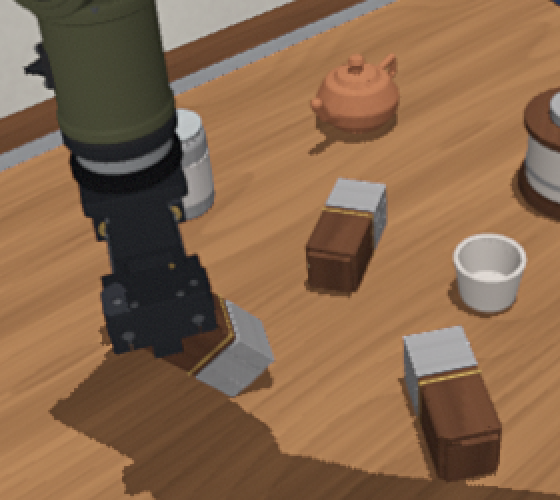

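```bash
python3 -m jog '[[0,0,-0.008,0,1],[0,0,-0.008,0,1],[0,0,-0.008,0,1],[0,0,-0.008,0,1],[0,0,0,0,1],[0,0,0,0,1],[0,0,0,0,1]]' 7
python3 -c "
from h import *
to(.5426,.2794,.006,-23.2)
for n in('top','side'): cv2.imwrite(f'pics/e_{n}.png',r.snapshot(n)[150:400,80:360][:,:,::-1].repeat(2,0).repeat(2,1))"
```

```text
clock: 7.9
tool_pos: [0.5425, 0.2792, 0.1044]
eef_rot: [0.979, -0.202, -0.0, 0.0]
contact_force: [0.3, -0.6, -2.9]
opening: 0.545
t 7.9 p [0.5425 0.2792 0.1044] phi -23.31 tilt [-8.e-04 -3.e-04 -1.e+00] q [-0.64  0.86  0.16  1.73 -0.22  0.58 -0.76] F [ 0.3 -0.6 -2.9] M [0.02 0.06 0.05] op 0.545
tool shift [ 0.0001 -0.0003  0.0984] ('yaw units', np.float64(-0.0003))
```

View pics/e_side.png

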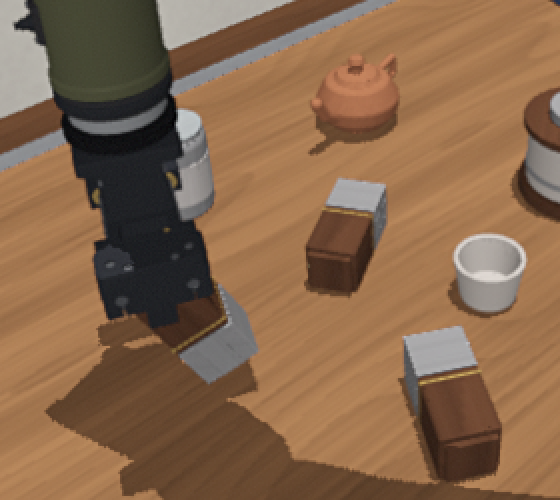

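The handle is swinging in the pads and now hangs about 35° from vertical, in the side crop at around (215,335). I'll lower it near the table and ease the grip so it swings further.

```bash
python3 -m jog '[[0,0,0.006,0,1],[0,0,0.006,0,1],[0,0,0.006,0,1],[0,0,0.003,0,1],[0,0,0,0,1]]' 7
python3 -m jog '[[0,0,0,0,1],[0,0,0,0,1],[0,0,0,0,1],[0,0,0,0,1],[0,0,0,0,1]]' 4
python3 -c "
from h import *
to(.5426,.2794,.006,-23.2)
for n in('top','side'): cv2.imwrite(f'pics/f_{n}.png',r.snapshot(n)[150:400,80:360][:,:,::-1].repeat(2,0).repeat(2,1))"
```

```text
clock: 8.5
tool_pos: [0.5424, 0.2791, 0.0829]
eef_rot: [0.979, -0.202, -0.001, 0.0]
contact_force: [-0.4, -0.3, -3.7]
opening: 0.541
clock: 9.0
tool_pos: [0.5431, 0.2794, 0.084]
eef_rot: [0.979, -0.202, 0.0, -0.0]
contact_force: [0.3, -1.4, -2.2]
opening: 0.543
t 9.0 p [0.5431 0.2794 0.084 ] phi -23.31 tilt [ 5.e-04  3.e-04 -1.e+00] q [-0.63  0.89  0.15  1.73 -0.22  0.54 -0.75] F [ 0.3 -1.4 -2.2] M [-0.12  0.05  0.01] op 0.543
tool shift [-0.0005  0.0002  0.078 ] ('yaw units', np.float64(-0.0003))
```

View pics/f_side.png

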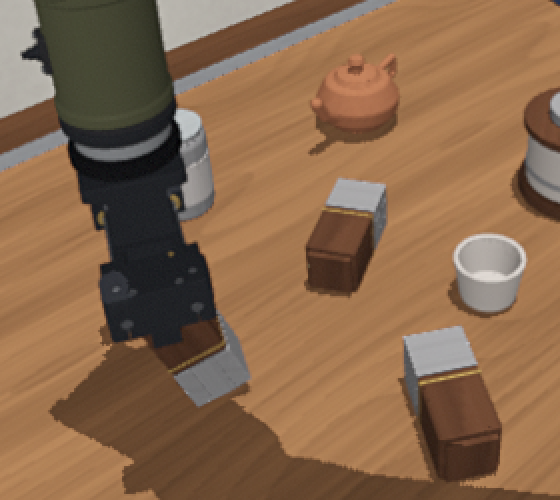

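```bash
python3 -m jog '[[0,0.002,0.002,0,1],[0,0.003,0.002,0,1],[0,0.003,0.002,0,1],[0,0.003,0.001,0,1],[0,0.003,0.001,0,1],[0,0,0,0,1],[0,0,0,0,1]]' 4
python3 -c "
from h import *
to(.5426,.2794,.006,-23.2)
for n in('top','side'): cv2.imwrite(f'pics/g_{n}.png',r.snapshot(n)[230:370,100:260][:,:,::-1].repeat(4,0).repeat(4,1))"
```

```text
clock: 9.8
tool_pos: [0.5377, 0.2664, 0.0765]
eef_rot: [0.979, -0.202, 0.0, -0.0]
contact_force: [-1.5, 0.1, 6.2]
opening: 0.546
t 9.8 p [0.5377 0.2664 0.0765] phi -23.33 tilt [ 8.e-04  5.e-04 -1.e+00] q [-0.61  0.89  0.14  1.77 -0.22  0.5  -0.74] F [-1.5  0.1  6.2] M [-0.14  0.36 -0.05] op 0.546
tool shift [-0.0007 -0.0138  0.0705] ('yaw units', np.float64(-0.0003))
```

View pics/g_side.png

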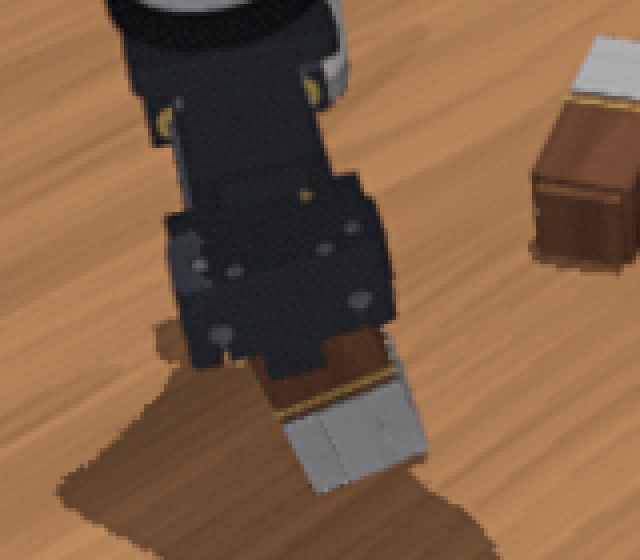

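```bash
cat >> h.py <<'E'
def tilted(g,th,a=.036,phi=-23.3):
    # g grasp point; handle axis (socket->wood) tilted th from vertical, socket swung toward d
    d=np.array([np.cos(np.radians(phi-90)),np.sin(np.radians(phi-90)),0]); z=np.array([0,0,1.])
    ax=np.cos(th)*z-np.sin(th)*d; n=np.cross(z,d); m=np.cross(ax,n)
    return lambda P: np.array([g+ax*(p[0]-a)+n*p[1]+m*p[2] for p in P])
E
python3 - <<'E'
from h import *
cs=r.get_calibration("side"); s=r.get_state(); g=s["tool_pos"]+[0,0,.019]
for th in (0,10,20,30):
    f=tilted(g,np.radians(th))
    P=[[x,sy,sz] for x in(-.055,0.0) for sy in(-.024,.024) for sz in(-.024,.024)]
    Q=f(P); print(th,[(list(np.round((p-[100,230])*4).astype(int)),round(q[2]*1000)) for p,q in zip(proj(Q,cs),Q)])
E
```

```text
0 [([np.int64(377), np.int64(467)], 4), ([np.int64(257), np.int64(500)], 4), ([np.int64(353), np.int64(384)], 4), ([np.int64(239), np.int64(414)], 4), ([np.int64(360), np.int64(370)], 59), ([np.int64(235), np.int64(403)], 59), ([np.int64(336), np.int64(288)], 59), ([np.int64(217), np.int64(318)], 59)]
10 [([np.int64(413), np.int64(447)], 10), ([np.int64(299), np.int64(493)], 2), ([np.int64(388), np.int64(365)], 10), ([np.int64(279), np.int64(408)], 2), ([np.int64(373), np.int64(358)], 64), ([np.int64(254), np.int64(405)], 56), ([np.int64(349), np.int64(276)], 64), ([np.int64(235), np.int64(320)], 56)]
20 [([np.int64(446), np.int64(424)], 18), ([np.int64(340), np.int64(482)], 2), ([np.int64(419), np.int64(342)], 18), ([np.int64(318), np.int64(398)], 2), ([np.int64(384), np.int64(344)], 70), ([np.int64(273), np.int64(405)], 53), ([np.int64(359), np.int64(263)], 70), ([np.int64(254), np.int64(320)], 53)]
30 [([np.int64(474), np.int64(397)], 29), ([np.int64(379), np.int64(466)], 5), ([np.int64(446), np.int64(317)], 29), ([np.int64(355), np.int64(383)], 5), ([np.int64(393), np.int64(329)], 76), ([np.int64(293), np.int64(402)], 52), ([np.int64(367), np.int64(248)], 76), ([np.int64(273), np.int64(318)], 52)]
```

Tilt is now about 14° with one edge on the table (crop px (318,492) and (425,455)). I'll keep rolling it upright by moving over the edge.

```bash
python3 -m jog '[[0,0.003,0,0,1],[0,0.004,0.0005,0,1],[0,0.004,0.0005,0,1],[0,0.004,0.001,0,1],[0,0.004,0.001,0,1],[0,0.003,0.001,0,1],[0,0,0,0,1],[0,0,0,0,1]]' 4
python3 -c "
from h import *
to(.5426,.2794,.006,-23.2)
for n in('top','side'): cv2.imwrite(f'pics/h_{n}.png',r.snapshot(n)[230:370,100:260][:,:,::-1].repeat(4,0).repeat(4,1))"
```

```text
clock: 10.7
tool_pos: [0.5293, 0.2471, 0.072]
eef_rot: [0.979, -0.202, 0.001, -0.001]
contact_force: [-0.3, 1.8, 4.1]
opening: 0.545
t 10.7 p [0.5293 0.2471 0.072 ] phi -23.29 tilt [ 0.0015  0.0016 -1.    ] q [-0.59  0.88  0.12  1.82 -0.22  0.45 -0.71] F [-0.3  1.8  4.1] M [ 0.37 -0.    0.02] op 0.545
tool shift [-0.0006 -0.0348  0.0661] ('yaw units', np.float64(-0.0003))
```

View pics/h_side.png

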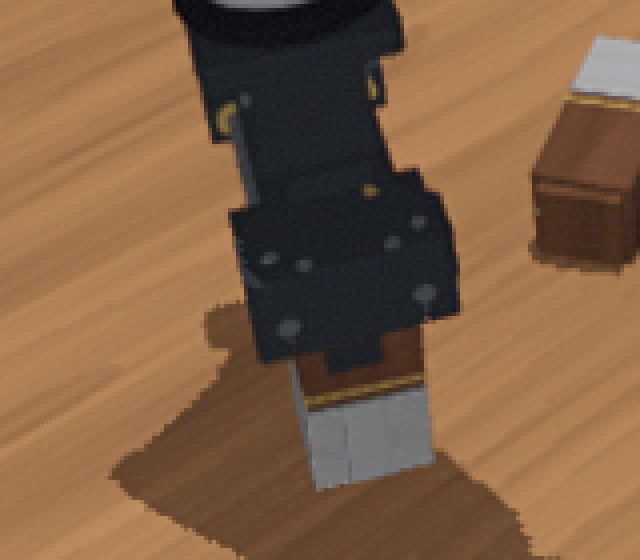

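```bash
python3 -m jog '[[0,-0.002,0.001,0,1],[0,-0.001,0.001,0,1],[0,0,0,0,1],[0,0,0,0,1]]' 4
python3 -c "
from h import *
to(.5426,.2794,.006,-23.2)
for n in('top','side'): cv2.imwrite(f'pics/i_{n}.png',r.snapshot(n)[230:370,100:260][:,:,::-1].repeat(4,0).repeat(4,1))
cs=r.get_calibration('side'); s=r.get_state(); g=s['tool_pos']+[0,0,.019]; g[2]=.091
for th in (-6,-3,0,3):
    f=tilted(g,np.radians(th)); Q=f([[x,sy,sz] for x in(-.055,0.0) for sy,sz in((-.024,-.024),(.024,-.024),(-.024,.024),(.024,.024))])
    print(th,((proj(Q,cs)-[100,230])*4).round().astype(int).tolist())
"
```

```text
clock: 11.2
tool_pos: [0.5302, 0.2495, 0.0698]
eef_rot: [0.979, -0.202, 0.0, -0.0]
contact_force: [0.3, 2.6, 5.1]
opening: 0.542
t 11.2 p [0.5302 0.2495 0.0698] phi -23.29 tilt [ 1.e-03  8.e-04 -1.e+00] q [-0.59  0.89  0.12  1.82 -0.22  0.45 -0.72] F [0.3 2.6 5.1] M [ 0.52 -0.11 -0.02] op 0.542
tool shift [-0.0005 -0.0322  0.0639] ('yaw units', np.float64(-0.0002))
-6 [[402, 472], [377, 389], [282, 496], [263, 410], [400, 373], [375, 291], [276, 396], [256, 312]]
-3 [[413, 467], [388, 384], [294, 495], [274, 410], [405, 370], [379, 288], [281, 397], [261, 313]]
0 [[424, 462], [399, 380], [307, 495], [286, 409], [409, 366], [384, 285], [286, 399], [266, 314]]
3 [[435, 456], [409, 374], [319, 493], [298, 408], [414, 362], [388, 281], [292, 399], [271, 315]]
```

View pics/i_side.png

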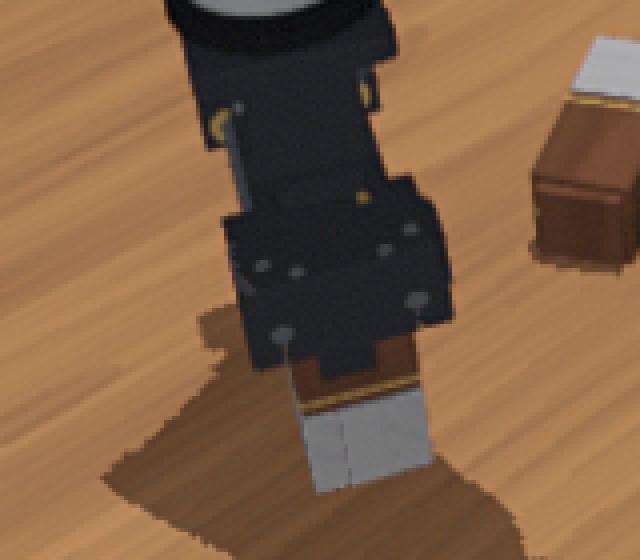

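It's upright (edge slope 0.23, matching the prediction for vertical), resting on the table. Now I let go.

```bash
python3 -m jog '[[0,0,-0.001,0,0.45],[0,0,0,0,0.4],[0,0,0,0,0.3],[0,0,0,0,0.1],[0,0,0,0,0],[0,0,0,0,0],[0,0,0,0,0]]'
python3 -m jog '[[0,0,-0.01,0,0],[0,0,-0.02,0,0],[0,0,-0.03,0,0],[0,0,-0.03,0,0],[0,0,-0.03,0,0],[0,-0.03,-0.01,0,0],[0,-0.05,0,0,0],[0,-0.03,0,0,0],[0,0,0,0,0],[0,0,0,0,0]]'
python3 -c "
from h import *
to(.5426,.2794,.006,-23.2)
for n in('top','side'): cv2.imwrite(f'pics/j_{n}.png',r.snapshot(n)[200:380,80:280][:,:,::-1].repeat(3,0).repeat(3,1))"
```

```text
clock: 12.0
tool_pos: [0.5298, 0.249, 0.0707]
eef_rot: [0.979, -0.202, -0.0, 0.0]
contact_force: [-0.3, 0.5, -0.3]
opening: 0.998
clock: 13.0
tool_pos: [0.573, 0.35, 0.2009]
eef_rot: [0.979, -0.202, -0.0, 0.0]
contact_force: [0.1, 0.5, 0.2]
opening: 0.998
t 13.0 p [0.573  0.35   0.2009] phi -23.26 tilt [-2.e-04 -6.e-04 -1.e+00] q [-0.73  0.8   0.21  1.46 -0.2   0.9  -0.86] F [0.1 0.5 0.2] M [-0.14  0.08  0.02] op 0.998
tool shift [-1.000e-04  7.670e-02  1.949e-01] ('yaw units', np.float64(-0.0002))
```

View pics/j_side.png

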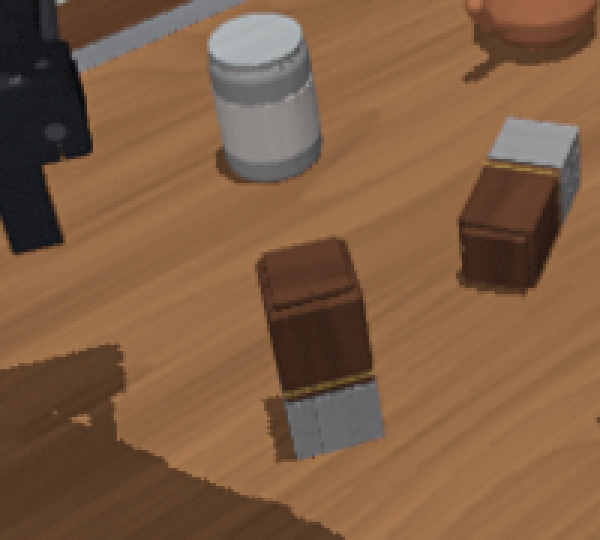

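View pics/j_top.png

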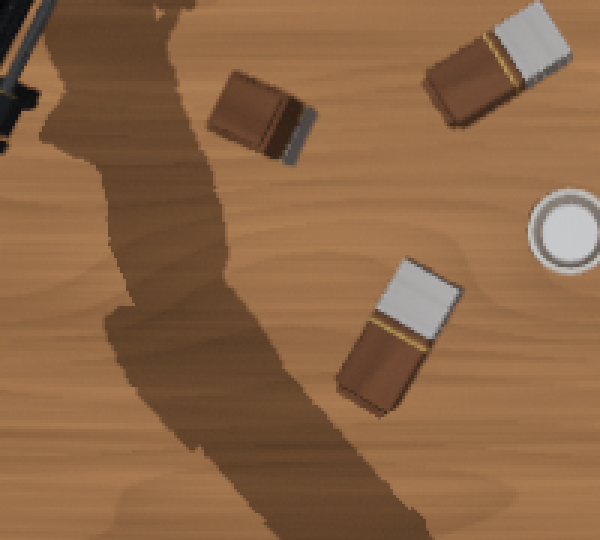

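The handle stands freely upright with the steel socket down, side crop about (325,350). I'll measure its position and yaw.

Run:
```python
from h import *
im={n:r.snapshot(n) for n in("top","side")}
def near(n,t,uv):
    L=[d for d in r.cut_out(t,n) if np.hypot((d["rect"][0]+d["rect"][2])/2-uv[0],(d["rect"][1]+d["rect"][3])/2-uv[1])<25]
    print(n,len(L)); return L[0]["pixels"] if L else None
m={"top":near("top","handle",(167,238)),"side":near("side","handle",(188,315))}
def stand(x):
    P=[]
    for z,h in((0,.024),(.104,.024),(.104,.02),(.11,.02)):
        P+=[[a*h,b*h,z] for a in(-1,1) for b in(-1,1)]
    return np.array(P)@Ro.from_euler("z",x[2]).as_matrix().T+[x[0],x[1],0]
m={k:v for k,v in m.items() if v is not None}
for mm in (m,*({k:v} for k,v in m.items())):
    x,f=fit(stand,[.525,.24,np.radians(66.8)],mm,[.01,.01,.1]); print(list(mm),x[:2].round(4),np.degrees(x[2]).round(2),round(f,3))
to(.53,.249,.09)
```

```text
top 1
side 1
['top', 'side'] [0.5294 0.247 ] 65.85 0.955
['top'] [0.5296 0.2476] 66.34 0.956
['side'] [0.5278 0.2473] 65.23 0.964
t 13.3 p [0.5734 0.3488 0.201 ] phi -23.4 tilt [-1.e-04 -4.e-04 -1.e+00] q [-0.72  0.8   0.21  1.46 -0.2   0.9  -0.86] F [ 0.8 -0.   0. ] M [-0.07  0.09 -0.02] op 0.999
tool shift [-0.0002  0.1088  0.1111]
```

```bash
python3 -m jog '[[0,0.03,0,0,0],[0,0.04,0,0,0],[0,0.03,0,0,0],[-0.0005,0.0108,0.01,0,0],[0,0,0.03,0,0],[0,0,0.03,0,0],[0,0,0.03,0,0],[0,0,0.02,0,0],[0,0,0.01,0,0],[0,0,0.008,0,0],[0,0,0,0,0],[0,0,0,0,0]]' 25
python3 -c "
from h import *
to(.529,.2473,.063,-23.7)"
```

```text
clock: 14.5
tool_pos: [0.5296, 0.2486, 0.0635]
eef_rot: [0.979, -0.202, 0.001, -0.0]
contact_force: [-0.2, -0.7, 0.4]
opening: 0.999
t 14.5 p [0.5296 0.2486 0.0635] phi -23.32 tilt [ 1.3e-03  6.0e-04 -1.0e+00] q [-0.59  0.9   0.12  1.82 -0.23  0.44 -0.71] F [-0.2 -0.7  0.4] M [-0.11  0.06 -0.05] op 0.999
tool shift [-0.0001  0.0015  0.0005] ('yaw units', np.float64(0.0011))
```

```bash
python3 -m jog '[[0,0,0,0,1],[0,0,0,0,1],[0,0,0,0,1],[0,0,0,0,1],[0,0,0,0,1],[0,0,0,0,1],[0,0,0,0,1],[0,0,0,0,1]]' 25
python3 -m jog '[[0,0,-0.01,0,1],[0,0,-0.02,0,1],[0,0,-0.03,0,1],[0,0,-0.03,0,1],[0,0,-0.03,0,1],[0,0,-0.03,0,1],[0,0,-0.015,0,1],[0,0,0,0,1],[0,0,0,0,1]]' 25
python3 -c "
from h import *
to(.485,-.1665,.228)
s=r.snapshot('side');cv2.imwrite('pics/k_side.png',s[100:380,60:300][:,:,::-1].repeat(2,0).repeat(2,1))"
```

```text
clock: 15.3
tool_pos: [0.5293, 0.2484, 0.0628]
eef_rot: [0.979, -0.202, 0.0, -0.0]
contact_force: [0.5, -0.4, 0.7]
opening: 0.542
clock: 16.2
tool_pos: [0.5281, 0.2483, 0.2272]
eef_rot: [0.979, -0.202, -0.001, 0.0]
contact_force: [-0.0, 0.1, -3.7]
opening: 0.546
t 16.2 p [0.5281 0.2483 0.2272] phi -23.3 tilt [-1.5e-03 -4.0e-04 -1.0e+00] q [-0.64  0.66  0.21  1.72 -0.18  0.79 -0.75] F [-0.   0.1 -3.7] M [-0.09  0.08  0.02] op 0.546
tool shift [ 0.1244  0.398  -0.0006]
```

View pics/k_side.png

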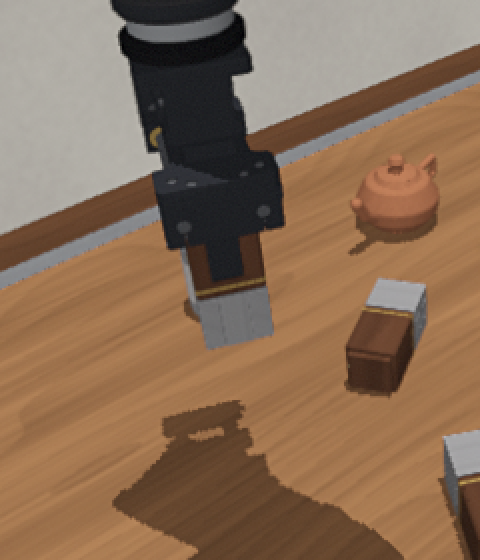

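Run:
```python
from h import *
ct=r.get_calibration("top");cs=r.get_calibration("side")
a=cv2.imread("pics/top0.png"); b=cv2.imread("pics/side0.png")
# overlay predictions for centre
x,y=.485,-.1665
def ov(im,c,o,s,w,h):
    k=cv2.resize(im[o[1]:o[1]+h,o[0]:o[0]+w],None,fx=s,fy=s,interpolation=cv2.INTER_CUBIC)
    t=np.linspace(0,2*np.pi,60)
    for R,z,col in((.034,.1,(0,255,0)),(.06,.088,(0,255,255)),(.004,.136,(0,0,255)),(.0093,.129,(255,0,255))):
        p=(proj(np.c_[x+R*np.cos(t),y+R*np.sin(t),0*t+z],c)-o+.5)*s
        cv2.polylines(k,[np.round(p).astype(np.int32)],True,col,1)
    return k
A=ov(a,ct,np.array([310,215]),6,80,80);B=ov(b,cs,np.array([333,180]),6,80,80)
A=cv2.resize(A,(400,400));B=cv2.resize(B,(400,400))
cv2.imwrite("pics/mill.png",np.hstack([A,B]))
```

```text
(no output)
```

View pics/mill.png

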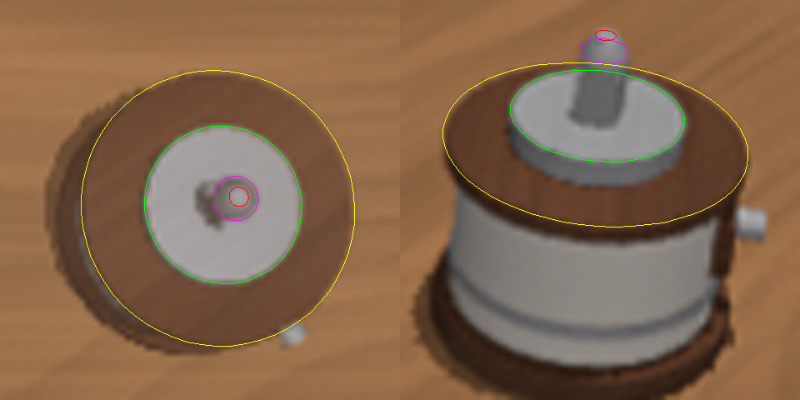

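The overlay fits well: collar and tip are centred at (0.485, -0.1665). Carrying the handle over now.

```bash
python3 -m jog '[[0.006,0.02,0,0,1],[0.0125,0.04,0,0,1],[0.0125,0.04,0,0,1],[0.0125,0.04,0,0,1],[0.0125,0.04,0,0,1],[0.0125,0.04,0,0,1],[0.0125,0.04,0,0,1],[0.0125,0.04,0,0,1],[0.0125,0.04,0,0,1],[0.0094,0.03,0,0,1],[0.006,0.018,0,0,1],[0.0027,0.009,0,0,1],[0,0,0,0,1],[0,0,0,0,1],[0,0,0,0,1]]' 25
python3 -c "
from h import *
to(.4854,-.1655,.228,-23.3)
for n in('top','side'): cv2.imwrite(f'pics/l_{n}.png',r.snapshot(n)[100:300,270:450][:,:,::-1].repeat(3,0).repeat(3,1))"
```

```text
clock: 17.75
tool_pos: [0.4861, -0.1633, 0.2274]
eef_rot: [0.98, -0.201, -0.0, -0.001]
contact_force: [-0.2, 0.2, -3.2]
opening: 0.544
t 17.75 p [ 0.4861 -0.1633  0.2274] phi -23.15 tilt [-6.0e-04  1.3e-03 -1.0e+00] q [ 0.15  0.56  0.13  1.92 -0.11  0.66 -0.05] F [-0.2  0.2 -3.2] M [-0.08  0.09 -0.03] op 0.544
tool shift [ 0.0002  0.0023 -0.0006] ('yaw units', np.float64(0.0004))
```

View pics/l_side.png

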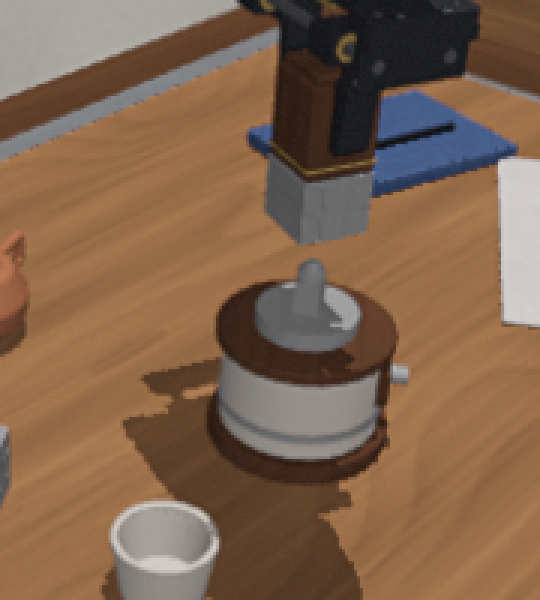

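```bash
python3 -m jog '[[0,0.0022,0.01,0,1],[0,0,0.01,0,1],[0,0,0.008,0,1],[0,0,0.005,0,1],[0,0,0,0,1],[0,0,0,0,1]]' 25
python3 -c "
from h import *
to(.4854,-.1655,.185,-23.3)"
```

```text
clock: 18.45
tool_pos: [0.4851, -0.1673, 0.1946]
eef_rot: [0.979, -0.202, -0.0, -0.0]
contact_force: [-0.7, 0.4, -3.5]
opening: 0.546
t 18.45 p [ 0.4851 -0.1673  0.1946] phi -23.32 tilt [-1.e-04  1.e-04 -1.e+00] q [ 0.17  0.61  0.12  1.96 -0.12  0.58 -0.04] F [-0.7  0.4 -3.5] M [-0.08  0.06  0.01] op 0.546
tool shift [-0.0004 -0.0018  0.0096] ('yaw units', np.float64(-0.0))
```

```bash
python3 -m jog '[[0,-0.0008,0.003,0,1],[0,0,0.003,0,1],[0,0,0.003,0,1],[0,0,0.002,0,1],[0,0,0,0,1],[0,0,0,0,1]]' 25
python3 -c "
from h import *
to(.4854,-.1655,.185,-23.3)"
```

```text
clock: 19.05
tool_pos: [0.4855, -0.1664, 0.1843]
eef_rot: [0.979, -0.202, 0.0, -0.0]
contact_force: [-1.9, 0.8, 4.3]
opening: 0.542
t 19.05 p [ 0.4855 -0.1664  0.1843] phi -23.31 tilt [ 6.e-04  2.e-04 -1.e+00] q [ 0.17  0.63  0.11  1.97 -0.13  0.55 -0.04] F [-1.9  0.8  4.3] M [0.27 0.45 0.05] op 0.542
tool shift [-0.0005 -0.0008 -0.0007] ('yaw units', np.float64(-0.0))
```

The handle rests on the shoulder: TCP 0.184 puts the mouth at about 0.121, with about 8 N of press. I'll turn it slowly.

```bash
python3 -m jog '[[0,0,0.0005,0.003,1],[0,0,0.0005,0.004,1],[0,0,0,0.004,1],[0,0,0,0.004,1],[0,0,0,0.004,1],[0,0,0,0.004,1],[0,0,0,0.004,1],[0,0,0,0.004,1],[0,0,0,0.004,1],[0,0,0,0.004,1]]' 25
python3 -c "
from h import *
to(.4854,-.1655,.185,-23.3)"
```

```text
clock: 20.05
tool_pos: [0.4864, -0.1669, 0.184]
eef_rot: [0.947, -0.321, 0.001, -0.0]
contact_force: [-0.8, 0.6, 9.6]
opening: 0.54
t 20.05 p [ 0.4864 -0.1669  0.184 ] phi -37.43 tilt [ 2.9e-03 -6.0e-04 -1.0e+00] q [ 0.13  0.64  0.18  1.97 -0.21  0.55 -0.2 ] F [-0.8  0.6  9.6] M [ 0.29  0.52 -0.  ] op 0.54
tool shift [-0.0016 -0.0005 -0.001 ] ('yaw units', np.float64(-0.0392))
```

```bash
python3 -m jog '[[0,0,0,0.0045,1],[0,0,0,0.0045,1],[0,0,0,0.0045,1],[0,0,0,0.0045,1],[0,0,0,0.0045,1],[0,0,0,0.0045,1]]' 25
python3 -m jog '[[0,0,0,0.0045,1],[0,0,0,0.0045,1],[0,0,0,0.0045,1],[0,0,0,0.0045,1],[0,0,0,0.0045,1],[0,0,0,0.0045,1]]' 25
python3 -c "
from h import *
to(.4854,-.1655,.185,-23.3)"
```

```text
clock: 20.65
tool_pos: [0.4865, -0.167, 0.1838]
eef_rot: [0.917, -0.4, 0.001, -0.0]
contact_force: [-1.0, 1.0, 7.0]
opening: 0.542
clock: 21.25
tool_pos: [0.4858, -0.1663, 0.1825]
eef_rot: [0.879, -0.476, 0.0, -0.0]
contact_force: [1.1, 1.5, -2.4]
opening: 0.541
t 21.25 p [ 0.4858 -0.1663  0.1825] phi -56.89 tilt [ 5.e-04  1.e-04 -1.e+00] q [ 0.07  0.65  0.28  1.97 -0.32  0.56 -0.43] F [ 1.1  1.5 -2.4] M [ 0.23 -0.45 -0.  ] op 0.541
tool shift [-0.0009 -0.0001 -0.0025] ('yaw units', np.float64(-0.0933))
```

Force dropped and z sank, so the socket has caught at φ≈-57°. I'll lower gently and keep turning slightly.

```bash
python3 -m jog '[[0,0,0.0015,0.002,1],[0,0,0.0015,0.002,1],[0,0,0,0,1]]' 25
python3 -c "
from h import *
to(.4854,-.1655,.163)"
```

```text
clock: 21.55
tool_pos: [0.4857, -0.1664, 0.1794]
eef_rot: [0.874, -0.487, 0.0, -0.0]
contact_force: [2.2, 1.2, -4.1]
opening: 0.542
t 21.55 p [ 0.4857 -0.1664  0.1794] phi -58.24 tilt [ 3.e-04  1.e-04 -1.e+00] q [ 0.07  0.65  0.28  1.98 -0.33  0.56 -0.44] F [ 2.2  1.2 -4.1] M [ 0.22 -0.72 -0.07] op 0.542
tool shift [-0.0009 -0.0002  0.0164]
```

```bash
python3 -m jog '[[0,0,0.0015,0,1],[0,0,0.0015,0,1],[0,0,0.0015,0,1],[0,0,0.0015,0,1],[0,0,0,0,1]]' 25
python3 -c "
from h import *
to(.4854,-.1655,.163)"
```

```text
clock: 22.05
tool_pos: [0.4857, -0.1664, 0.1735]
eef_rot: [0.874, -0.487, 0.0, -0.0]
contact_force: [3.5, 0.5, -4.1]
opening: 0.544
t 22.05 p [ 0.4857 -0.1664  0.1735] phi -58.22 tilt [ 5.e-04  0.e+00 -1.e+00] q [ 0.07  0.66  0.28  1.98 -0.33  0.54 -0.44] F [ 3.5  0.5 -4.1] M [ 0.29 -0.92 -0.02] op 0.544
tool shift [-0.0009 -0.0003  0.0105]
```

```bash
python3 -m jog '[[0.0002,-0.0004,0.0015,0,1],[0,0,0.0015,0,1],[0,0,0.0015,0,1],[0,0,0.0015,0,1],[0,0,0.0015,0,1],[0,0,0,0,1]]' 25
python3 -c "
from h import *
to(.4854,-.1655,.163)"
```

```text
clock: 22.65
tool_pos: [0.4859, -0.1664, 0.1659]
eef_rot: [0.874, -0.487, -0.0, -0.0]
contact_force: [3.1, 1.5, -5.2]
opening: 0.538
t 22.65 p [ 0.4859 -0.1664  0.1659] phi -58.23 tilt [-1.e-04  1.e-04 -1.e+00] q [ 0.08  0.68  0.27  1.99 -0.34  0.52 -0.43] F [ 3.1  1.5 -5.2] M [ 0.26 -0.83 -0.1 ] op 0.538
tool shift [-0.001  -0.0001  0.0029]
```

```bash
python3 -m jog '[[0,0,0.001,0,1],[0,0,0.001,0,1],[0,0,0.001,0,1],[0,0,0.0005,0,1],[0,0,0,0,1]]' 25
python3 -c "
from h import *
to(.4854,-.1655,.163)"
```

```text
clock: 23.15
tool_pos: [0.486, -0.1664, 0.1629]
eef_rot: [0.874, -0.487, 0.0, -0.0]
contact_force: [3.6, 1.3, -0.1]
opening: 0.545
t 23.15 p [ 0.486  -0.1664  0.1629] phi -58.23 tilt [ 3.e-04  2.e-04 -1.e+00] q [ 0.08  0.68  0.27  1.99 -0.34  0.51 -0.43] F [ 3.6  1.3 -0.1] M [ 0.46 -0.62 -0.01] op 0.545
tool shift [-0.0011 -0.     -0.0001]
```

```bash
python3 -m jog '[[0,0,0.001,0,1],[0,0,0.0005,0,1],[0,0,0,0,1],[0,0,0,0,1]]' 25
python3 -c "
from h import *
to(.4854,-.1655,.163)
for n in('top','side'): cv2.imwrite(f'pics/m_{n}.png',r.snapshot(n)[130:270,300:440][:,:,::-1].repeat(4,0).repeat(4,1))"
```

```text
clock: 23.55
tool_pos: [0.4863, -0.1664, 0.1626]
eef_rot: [0.874, -0.487, 0.001, -0.001]
contact_force: [2.4, 3.3, 12.9]
opening: 0.54
t 23.55 p [ 0.4863 -0.1664  0.1626] phi -58.24 tilt [ 1.8e-03  5.0e-04 -1.0e+00] q [ 0.08  0.68  0.26  1.99 -0.34  0.51 -0.43] F [ 2.4  3.3 12.9] M [ 0.87 -0.03 -0.02] op 0.54
tool shift [-0.0013  0.0003 -0.0004]
```

View pics/m_side.png

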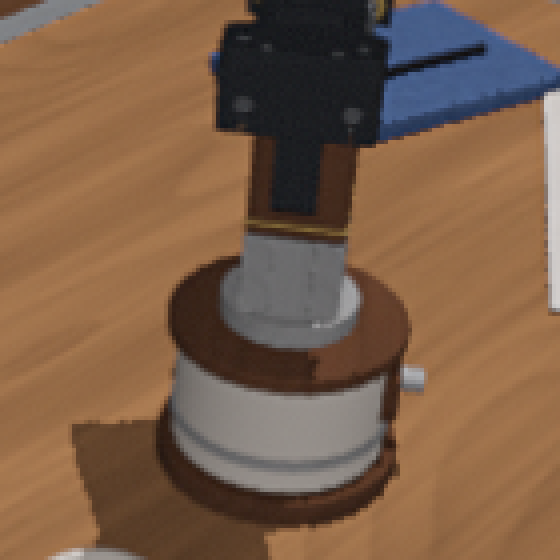

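The handle is flush on the collar in the side crop at about (290,315), with a firm stop at TCP 0.1626, exactly the grip offset above 100 mm. I'll relieve the press, let go and withdraw upward.

```bash
python3 -m jog '[[0,0,-0.0012,0,1],[0,0,0,0,0.4],[0,0,0,0,0.2],[0,0,0,0,0],[0,0,0,0,0],[0,0,0,0,0],[0,0,0,0,0]]'
python3 -m jog '[[0,0,-0.005,0,0],[0,0,-0.015,0,0],[0,0,-0.03,0,0],[0,0,-0.03,0,0],[0,0,-0.03,0,0],[0,-0.03,-0.02,0,0],[0,-0.05,0,0,0],[0,-0.05,0,0,0],[0,-0.02,0,0,0],[0,0,0,0,0],[0,0,0,0,0]]'
python3 - <<'E'
from h import *
to()
im={n:r.snapshot(n) for n in("top","side")}
x,y=.485,-.1665; A=[]
for n,o in(("top",(295,200)),("side",(320,120))):
    c=r.get_calibration(n); k=cv2.resize(im[n][o[1]:o[1]+140,o[0]:o[0]+110],None,fx=3.6,fy=3.6)[:,:,::-1].copy(); A.append(k)
cv2.imwrite("pics/n.png",np.hstack(A))
cv2.imwrite("pics/n_top.png",im["top"][:,:,::-1])
for n in im:
    L=r.cut_out("handle",n); print(n,[(round(d["score"],2),[int(v) for v in d["rect"]]) for d in L])
    c=r.get_calibration(n)
    def st(v):
        P=[]
        for z,h in((v[3],.024),(v[3]+.104,.024),(v[3]+.104,.02),(v[3]+.11,.02)): P+=[[a*h,b*h,z] for a in(-1,1) for b in(-1,1)]
        return np.array(P)@Ro.from_euler("z",v[2]).as_matrix().T+[v[0],v[1],0]
    pc=proj([[x,y,.155]],c)[0]
    for d in L:
        q=d["rect"]
        if abs((q[0]+q[2])/2-pc[0])<15 and abs((q[1]+q[3])/2-pc[1])<20:
            v,f=fit(st,[x,y,np.radians(31.8),.1],{n:d["pixels"]},[.004,.004,.08,.004]); print(n,v[:2].round(4),np.degrees(v[2]).round(1),"mouth z",v[3].round(4),round(f,3))
    for t in("teapot","tin","cup"): print(t,[[int(v) for v in d["rect"]] for d in r.cut_out(t,n)][:1])
E
```

```text
clock: 24.35
tool_pos: [0.4856, -0.1665, 0.1623]
eef_rot: [0.874, -0.487, -0.0, 0.0]
contact_force: [-0.2, 0.2, 0.5]
opening: 0.997
clock: 25.45
tool_pos: [0.6124, -0.0882, 0.2923]
eef_rot: [0.874, -0.487, -0.0, 0.001]
contact_force: [-1.2, -0.3, -0.3]
opening: 1.0
t 25.45 p [ 0.6124 -0.0882  0.2923] phi -58.26 tilt [-1.4e-03 -9.0e-04 -1.0e+00] q [-0.14  0.65  0.39  1.54 -0.27  1.01 -0.7 ] F [-1.2 -0.3 -0.3] M [-0.07  0.16 -0.  ] op 1.0
tool shift [0. 0. 0.] 
top [(0.87, [223, 202, 262, 243]), (0.68, [198, 288, 214, 322])]
teapot []
tin [[202, 126, 231, 163]]
cup []
side [(0.78, [282, 312, 331, 389]), (0.64, [361, 145, 391, 209]), (0.64, [229, 241, 270, 295]), (0.17, [306, 266, 339, 305])]
side [ 0.4846 -0.1661] 35.0 mouth z 0.0993 0.954
teapot [[235, 176, 277, 215]]
tin [[150, 206, 187, 260]]
cup [[303, 266, 341, 306]]
```

View pics/n.png

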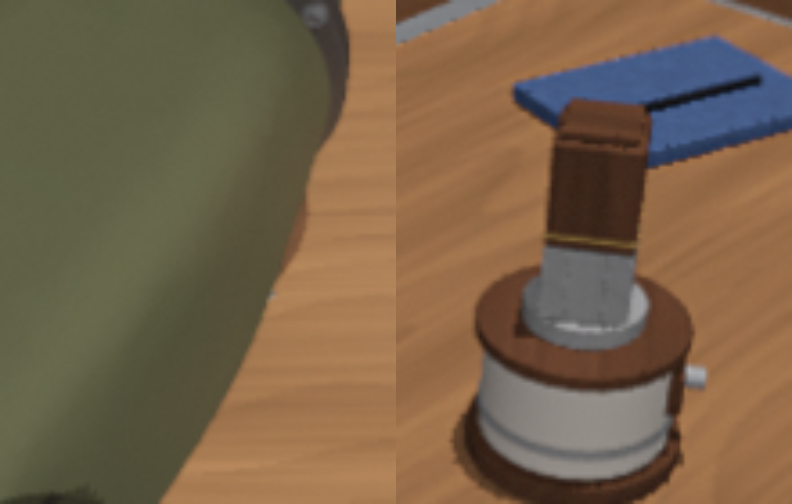

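View pics/n_top.png

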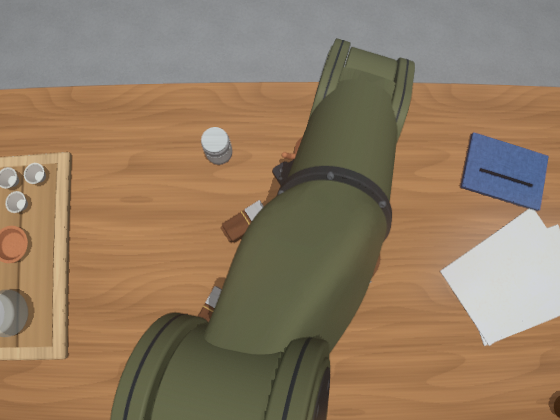

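The side view gives the handle at (0.4846, -0.1661), mouth at 0.099 m, so flush and upright. Teapot, tin and cup show no meaningful shift from their first pixel positions (1–5 px, detector jitter). The gripper reads about zero force, so I'm handing in.

```bash
python3 -c "
from plant import r
print(r.finish_job(), r.get_state()['clock'])"
```

```text
the job is handed in; nothing more can be done
the job is handed in; nothing more can be done
```

The handle is back on the mill, seated flush on the steel collar, and the job is handed in (clock 25.5 s at the last reading before that, limit 72 s). I took the leftmost of the three look-alikes. I lifted it lightly by the wooden end so it swung socket-down, stood it on the table and let go. Then I took it again from above, set it over the spindle and turned it about 34° under roughly 8–13 N until it caught, then eased it down and released it.

- **Seating:** the downward stop came at TCP 0.1626 m, matching the 0.163 m expected when fully home. After release, a fit to the side picture put the mouth at 0.099 m (collar top is 0.100 m) and the handle within about 0.5 mm of the mill axis.
- **Robot:** it stood clear at the end, with wrist force about zero.
- **Teapot, tin and cup:** in the last side picture the teapot and cup sat within 1–5 px of their first positions. The tin was not detected in the first side picture, but the top camera shows it unmoved.
- **Checks that fell short:** the last top picture was blocked by the forearm, so the seating, teapot and cup were confirmed from the side camera only. The side fit gave the handle's yaw as 35° against 32° expected from the tool, which I put down to mask noise.

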